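Gauge the display stand and seat the doll that fits

ROBOT

A 7-joint arm with a two-finger parallel gripper is mounted at the origin on a cart in front of the work surface, level with it; the furniture and walls round the work are solid. World frame = base frame: x ahead of the robot, y to its left, z up, the work surface at z = 0. Lengths are in mm, angles in rad, forces in N, time in s.
With the tool pointing down it reaches from about 400 to 875 mm from the base axis. Payload 4.4 kg.
Tool frame: the origin (TCP) lies midway between the tips of the shut fingers; the grasp point (between the pads) lies 19 mm behind it; z points along the fingers, y is the line along which they close (so a half turn about z gives the same grasp; the last joint's range is limited). The gripper opens to 85 mm and grips with 20 to 120 N. Pads are 22 mm wide; open, the fingers measure 114 mm over their backs; the gripper's body (76 mm by 85 mm) begins 54 mm behind the grasp point. The pads swing forward as they close: fully open they stand 13 mm farther back than shut.
Start: joints at [1.273, 0.628, 0.038, 1.517, -0.027, 0.996, -0.02], TCP at [149.352, -632.623, 231.313] pointing down, gripper open.
Joint ranges: [-3.06, 3.06], [-0.37, 2.12], [-1.25, 1.32], [0.18, 2.47], [-1.1, 4.24], [0.23, 1.98], [-2.94, 2.94]. Speed limits (rad/s): [2.57, 2.57, 3.14, 3.14, 3.14, 3.14, 3.14].

INTERFACE

Orientations are given as [roll, pitch, yaw] about the fixed x, y, z axes, in that order (R = Rz(yaw) Ry(pitch) Rx(roll)).
In Python, from cell import read_state, get_image, finish_job gives the robot as it stands.
- The arm moves only by the tool send_rows, never from a script. Its argument "series" is a list of rows, each an object of numbers: "ax", "ay", "az": the turn, a rotation vector about the tool's x, y, z in rad; "dx", "dy", "dz": the shift along the tool's x, y, z in cm; "hand": the closure, from 0 (fully open) to 1 (shut). In form: [{"ax": .., "ay": .., "az": .., "dx": .., "dy": .., "dz": .., "hand": ..}, ...]. A call has 1 to 10 rows; each row is the pose to reach, as a shift and turn from the pose commanded when the call began, along the tool's axes at that moment; what a row does not reach only later rows make up. A row lasts 1/10 s, in which the tool goes at most 50 mm and 8.59 degrees, less where a joint would pass 70% of its speed; a pose out of reach is approached as far as the arm can. A call with a gripper value outside its range is refused whole. The fingers move at their own pace and stop on an object; the grip force is fixed at half the most. Time passes only in rows, so rows that repeat a pose let the fingers close. It gives the time, the measured TCP pose, the force, the opening and the grip force at its end, in the units of the state.
- read_state(): the state, without advancing time (a new reading comes with each control period).
- get_image(name): name is "side" or "top"; returns a dict with "pixels" (420x560x3 uint8, red, green, blue), "mtx" (3x3 intrinsics, pixels), "R" (3x3) and "t" (3): a world point X has camera coordinates R X + t. Camera axes: x right, y down, z forward; pixel columns grow to the right and rows downward; lengths in mm; the calibration is good to about 2 mm. A picture is of the moment at which its call begins. There is no depth.
- finish_job(): hands the job in; it is judged then, once.
The state is a dict: "clock": time; "qpos": joint angles; "qd": joint speeds; "tau": joint torques, N m; "eef_pos": TCP position; "tool_rot": TCP orientation; "force": force on the tool from outside, world axes, zero at the start; "torque": the same for the moment, N m; "width": finger opening in mm; "gripper_force": force on a finger pad.
Only numpy, scipy, OpenCV 4.12 (cv2) and the standard library are available. Lean on these libraries where they do the work, as an engineer would, in place of code of your own. Each camera call takes 0.05 s, during which the arm holds its last target. There are 200 camera calls.

TASK

One of the two wooden dolls belongs in the round wooden display stand, upright, with just its head and neck (about 50 mm) showing above the rim. Stand the depth rod on the bottom of the stand's hole for a moment to learn how deep it is, stand the rod back upright on the counter clear of the stand, then set in the doll that fits and let go. Leave the other doll standing where it is.

Things in the scene. Friction and masses are not known exactly. Their poses are not given: they have to be found in the camera images.
- stand: Round turned display stand of plain wood, fixed to the counter: 88 mm across (95 mm at its foot), 110 mm high, with one upright round blind hole 68 mm across in the middle of its top. The flat bottom of the hole is either 96 mm below the rim (14 mm above the counter) or 58 mm below the rim (52 mm above the counter); which it is varies and must be probed. Origin: centre of the underside, on the counter, under the middle of the hole; z up.
- depth_rod: Loose wooden depth rod standing upright on the counter, 176 mm long, 0.10 kg: a dark flat round foot 34 mm across and 12 mm high, a light shaft 14 mm across, a dark cap 20 mm across on the top 10 mm. Two dark ring marks go round the shaft, 58 mm and 96 mm above the underside of the foot: when the foot stands on the bottom of the hole, the mark level with the rim tells the depth. Origin: centre of the foot's underside; z runs up along the rod.
- tall_doll: Loose turned wooden doll with a light body and painted bands, 146 mm tall, 46 mm across at the widest, standing on the counter, about 0.16 kg; it may be gripped round the head, 20 to 25 mm below the top. It fits the 96 mm deep hole, where its top 50 mm show. Origin: centre of its underside; z up through the head.
- short_doll: Loose turned wooden doll with a dark body, 108 mm tall, 34 mm across at the widest, standing on the counter, about 0.11 kg; it may be gripped round the head, 20 to 25 mm below the top. It fits the 58 mm deep hole, where its top 50 mm show. Origin: centre of its underside; z up through the head.
Mind the look-alikes: they are no part of the job. What is shaped like the short_doll but turquoise is not meant.

How it is judged (in metres and radians):
On the way:
1. the depth rod's foot rests on the bottom of the stand's hole, rod upright (horizontal distance between depth_rod and stand below 0.03 m and angle between depth_rod's own z axis and vertical below 0.26 rad and linear speed of depth_rod below 0.015 m/s and (z of depth_rod in the frame of stand below 0.02 m or z of depth_rod in the frame of stand between 0.046 and 0.058 m)), for 0.2 s.
At the end, for the whole second after the job is handed in: The fitting doll rests upright (10 deg) in the hole, within 30 mm of its axis and 8 mm of the height of the matching bottom; the other doll is upright (10 deg), moved less than 30 mm; the rod stands upright (10 deg) at rest on the counter, its axis over 60 mm from the stand's (((z of tall_doll in the frame of stand between 0.006 and 0.022 m and horizontal distance between tall_doll and stand below 0.03 m and angle between each of tall_doll, short_doll's own z axis and vertical below 0.18 rad and linear speed of tall_doll below 0.02 m/s and distance of short_doll from where it was at the start of the episode below 0.03 m) or (z of short_doll in the frame of stand between 0.044 and 0.06 m and horizontal distance between short_doll and stand below 0.03 m and angle between each of short_doll, tall_doll's own z axis and vertical below 0.18 rad and linear speed of short_doll below 0.02 m/s and distance of tall_doll from where it was at the start of the episode below 0.03 m)) and angle between depth_rod's own z axis and vertical below 0.18 rad and height (world z) of depth_rod between -0.02 and 0.02 m and horizontal distance between depth_rod and stand above 0.06 m and linear speed of depth_rod below 0.02 m/s); the robot touches nothing.
It fails at once if a doll is tipped over (angle between any of tall_doll, short_doll's own z axis and vertical above 0.8 rad).
It also fails if it takes over 64 s, if anything falls off the work surface, if the arm or the gripper's body presses on something with over 40 N, if the wrist force passes 120 N, or if a joint passes its speed limit or range.

## Working session

There is one attempt and no reset: what is moved stays moved. The work goes in short steps, Python scripts to look and compute and a tool call to move; the robot and the scene stay as the last step left them, time stands still between calls to the robot, and variables do not carry over. Pictures are saved under pics/ and viewed, at most 10 in all, crops included, and the job is handed in when it is done.

Besides the shell and the picture viewer there is one more tool, called after "Call:" as a command line: name --argument value ..., lists and objects as JSON in quotes. send_rows: Moves the arm, as the interface text tells. Its arguments: {"type":"object","properties":{"series":{"type":"array","items":{"type":"object","properties":{"ax":{"type":"number"},"ay":{"type":"number"},"az":{"type":"number"},"dx":{"type":"number"},"dy":{"type":"number"},"dz":{"type":"number"},"hand":{"type":"number"}}}}},"required":["series"]}

```bash
mkdir -p pics; ls; python3 - <<'E'
from cell import *
import cv2,numpy as np,pickle
print(read_state())
d={}
for n in("side","top"):
    g=get_image(n);d[n]=g;cv2.imwrite(f"pics/{n}0.png",np.array(g["pixels"])[:,:,::-1]);print(n,g["mtx"],g["R"],g["t"])
pickle.dump(d,open("im0.pkl","wb"))
E
```

```text
pics
{'clock': 0.0, 'qpos': array([ 1.2731797 ,  0.62939408,  0.03848993,  1.51838069, -0.02700043,
        0.99631886, -0.01999182]), 'qd': array([ 0.00129406,  0.00118117,  0.00127527, -0.00274398, -0.00097415,
       -0.00096878, -0.00023593]), 'tau': array([ 5.31376863e-04, -5.63404298e+01,  1.22627847e+00, -1.93446511e+01,
        1.10204582e-02,  1.03739515e-02,  5.75221918e-06]), 'eef_pos': array([ 149.18696817, -631.98606325,  230.35485518]), 'tool_rot': array([-3.13961180e+00,  5.69633338e-05,  2.31785520e-01]), 'force': array([ 0.81517554, -0.28443461,  0.93158003]), 'torque': array([-0.02385312, -0.01956371, -0.01568494]), 'gripper_force': 0.0, 'width': 85.73818245719495}
side [[390.75086247   0.         280.13059734]
 [  0.         390.75086247 204.98991056]
 [  0.           0.           1.        ]] [[-0.60572897 -0.79561344  0.00957398]
 [-0.57580294  0.43001166 -0.69537109]
 [ 0.54912966 -0.42671914 -0.71858708]] [351.6242239  257.42063496 757.55945439]
top [[382.40465812   0.         281.48682409]
 [  0.         382.40465812 205.53762316]
 [  0.           0.           1.        ]] [[ 0.02105481 -0.99976444 -0.00526862]
 [-0.98983041 -0.02010347 -0.14082472]
 [ 0.14068563  0.00818008 -0.99002052]] [ 85.93743485 469.95121777 895.66998773]
```

View pics/side0.png

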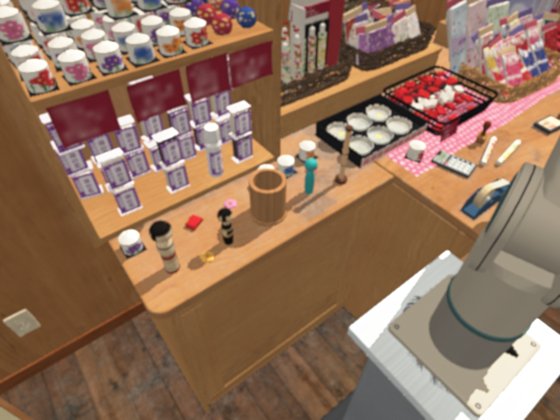

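View pics/top0.png

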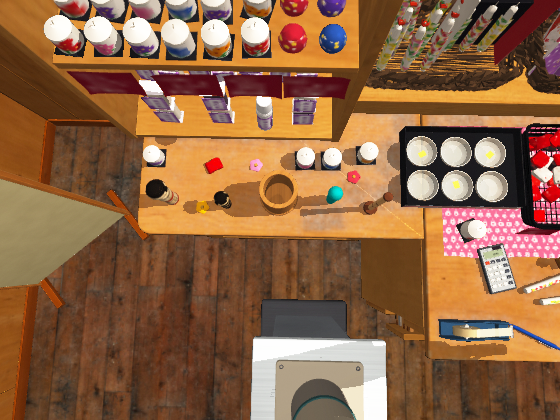

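The side view shows the tall doll (165,245), short doll (226,225), stand (267,195), turquoise look-alike (311,175) and rod (343,160). The top view shows the stand at (278,192), dolls on the left at (158,190) and (222,200), and the rod near (370,208). I'll enlarge both.

```bash
python3 - <<'E'
import cv2,numpy as np,pickle
d=pickle.load(open("im0.pkl","rb"))
s=np.array(d["side"]["pixels"])[:,:,::-1];t=np.array(d["top"]["pixels"])[:,:,::-1]
a=cv2.resize(s[120:280,140:360],(800,582),interpolation=cv2.INTER_CUBIC)
b=cv2.resize(t[140:240,140:440],(800,267),interpolation=cv2.INTER_CUBIC)
cv2.imwrite("pics/s0c.png",a);cv2.imwrite("pics/t0c.png",b)
E
cat > h.py <<'E'
import numpy as np,pickle
from cell import *
def ray(g,uv):
    R=np.array(g["R"]);t=np.array(g["t"]);K=np.array(g["mtx"])
    return -R.T@t, R.T@np.linalg.inv(K)@np.array([uv[0],uv[1],1.])
def onz(g,uv,z):
    c,d=ray(g,uv);return c+d*(z-c[2])/d[2]
def proj(g,X):
    p=np.array(g["mtx"])@(np.array(g["R"])@np.array(X,float)+g["t"]);return p[:2]/p[2]
E
```

```text
(no output)
```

View pics/s0c.png

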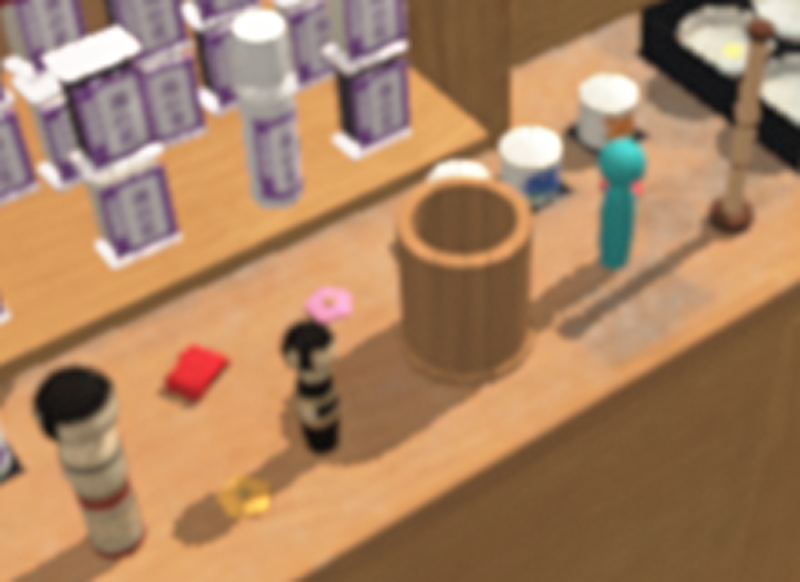

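View pics/t0c.png

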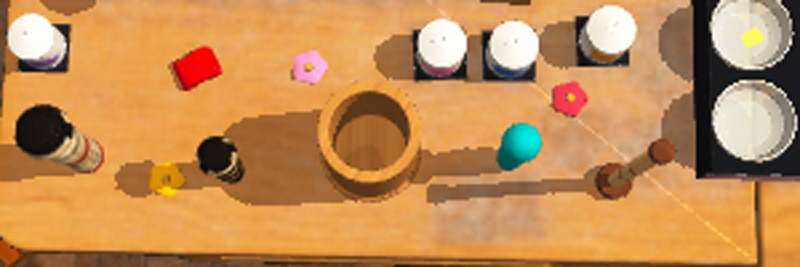

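Side crop: the tall doll's foot is at (120,548), the short doll's at (322,445), the stand rim at (466,222), and the rod runs from foot (731,215) to cap (761,28). Top crop: rim at (371,143), rod foot (614,182), rod cap (662,151), dark heads at (42,130) and (214,156). Next I'll measure these with colour masks and rays.

```bash
python3 - <<'E'
from h import *
import cv2
d=pickle.load(open("im0.pkl","rb"));S,T=d["side"],d["top"]
def s(x,y):return (140+(x+.5)/3.636-.5,120+(y+.5)/3.636-.5)
def t(x,y):return (140+(x+.5)/2.667-.5,140+(y+.5)/2.667-.5)
def tri(a,b):
    c1,d1=ray(S,a);c2,d2=ray(T,b);k=np.linalg.lstsq(np.c_[d1,-d2],c2-c1,rcond=None)[0]
    p,q=c1+k[0]*d1,c2+k[1]*d2;return (p+q)/2,np.linalg.norm(p-q)
np.set_printoptions(precision=1,suppress=True)
print("rod cap top",tri(s(761,26),t(662,150)),"foot(z6) S",onz(S,s(731,215),6),"T",onz(T,t(614,181),6))
print("rim",tri(s(466,222),t(371,139)),onz(S,s(466,222),110),onz(T,t(371,139),110))
print("shelf corner low",tri(s(487,138),(332,137)),"up",tri((272,50),(358,67)))
def blob(g,box,f,):
    p=np.array(g["pixels"]).astype(int);x0,y0,x1,y1=box;m=f(p[y0:y1,x0:x1]).astype(np.uint8)
    n,l,st,c=cv2.connectedComponentsWithStats(m);i=1+st[1:,4].argmax();return c[i]+[x0,y0],st[i]+[x0,y0,0,0,0]
dark=lambda p:p.max(2)<60
print("heads top", blob(T,(140,170,180,205),dark),blob(T,(208,185,236,212),dark))
print("heads side", blob(S,(145,215,178,245),dark),blob(S,(215,205,236,225),dark))
for n,z,hs,ht in(("tall",128,blob(S,(145,215,178,245),dark)[0],blob(T,(140,170,180,205),dark)[0]),("short",92,blob(S,(215,205,236,225),dark)[0],blob(T,(208,185,236,212),dark)[0])):
    print(n,tri(hs,ht),onz(S,hs,z),onz(T,ht,z))
print("tall foot S",onz(S,s(118,545),2),"short foot S",onz(S,s(321,443),2))
print("tall foot T",onz(T,t(92,158),8),"short foot T",onz(T,t(234,172),8))
c,dd=ray(S,s(611,140));print("turq",tri(s(622,160),t(520,143)))
E
```

```text
rod cap top (array([ 472.5, -124.7,  173.9]), np.float64(0.2685187156927664)) foot(z6) S [ 471.2 -124.2    6. ] T [ 471.4 -125.     6. ]
rim (array([489.9, 103.4, 108.8]), np.float64(4.497582136487755)) [490.6 105.6 110. ] [488.1 101.7 110. ]
shelf corner low (array([651.3, -29.9,   8.2]), np.float64(0.459353830075368)) up (array([677.7, -40.9, 311.8]), np.float64(8.556984156427475))
heads top (array([155.2, 188.5]), array([146, 180,  21,  18, 286])) (array([220.1, 197.5]), array([214, 191,  15,  14, 136]))
heads side (array([158.8, 229. ]), array([150, 222,  20,  18, 218])) (array([224. , 213.2]), array([219, 209,  11,  12,  75]))
tall (array([487.1, 373.4, 129.3]), np.float64(1.3283807706289366)) [488.9 373.6 128. ] [486.9 373.3 128. ]
short (array([474.8, 234.9,  96.5]), np.float64(0.12213787055425482)) [478.7 233.1  92. ] [475.5 235.6  92. ]
tall foot S [479.  375.8   2. ] short foot S [472.5 235.9   2. ]
tall foot T [483.  365.2   8. ] short foot T [472.4 231.1   8. ]
turq (array([489.7, -25. ,  96.5]), np.float64(0.19235488288072383))
```

Call:
send_rows --series '[{"dx":5,"dy":-5,"az":0.06,"hand":0},{"dx":10,"dy":-10,"az":0.12,"hand":0},{"dx":14,"dy":-14,"az":0.18,"hand":0},{"dx":18,"dy":-18,"az":0.232,"hand":0},{"dx":22,"dy":-22,"az":0.232,"hand":0},{"dx":26,"dy":-26,"az":0.232,"hand":0},{"dx":30,"dy":-30,"az":0.232,"hand":0},{"dx":34,"dy":-34,"az":0.232,"hand":0},{"dx":38,"dy":-38,"az":0.232,"hand":0},{"dx":42,"dy":-41,"az":0.232,"hand":0}]'

```text
invalid input at $.series[0]: expected keys ax, ay, az, dx, dy, dz, hand
```

Call:
send_rows --series '[{"hand":0},{"hand":0},{"hand":0}]'

```text
invalid input at $.series[0]: expected keys ax, ay, az, dx, dy, dz, hand
```

```bash
python3 - <<'E'
from h import *
import cv2
np.set_printoptions(precision=2,suppress=True)
st=read_state();print(st["clock"],st["eef_pos"],st["tool_rot"],st["qpos"])
d=pickle.load(open("im0.pkl","rb"))
# rim: bright ring top surface -> rays to z=110, keep 30..48 mm, circle through outer/inner contour
for n,box in(("side",(240,160,296,200)),("top",(254,166,302,218))):
    g=d[n];p=np.array(g["pixels"]).astype(np.uint8);x0,y0,x1,y1=box
    h=cv2.cvtColor(p,cv2.COLOR_RGB2HSV)
    c0=np.array([489.,104.])
    # radial profile: mean V & S per angle
    for it in range(4):
        th=np.arange(0,2*np.pi,.05);pts=[]
        for a in th:
            rr=np.arange(24,42,.5)
            uv=np.array([proj(g,[c0[0]+r*np.cos(a),c0[1]+r*np.sin(a),110]) for r in rr]).astype(np.float32)
            v=cv2.remap(p[:,:,0].astype(np.float32),uv[:,:1],uv[:,1:],cv2.INTER_LINEAR).ravel()
            gr=np.gradient(v);i=gr.argmax()
            if gr[i]>4:pts.append([c0[0]+rr[i]*np.cos(a),c0[1]+rr[i]*np.sin(a)])
        P=np.array(pts)
        for k in range(3):
            A=np.c_[2*P,np.ones(len(P))];s=np.linalg.lstsq(A,(P**2).sum(1),rcond=None)[0];r=np.sqrt(s[2]+s[0]**2+s[1]**2)
            e=abs(np.hypot(*(P-s[:2]).T)-r);P=P[e<max(1.5,2*np.median(e))]
        c0=s[:2]
    print(n,c0,"r",r,len(P),e.mean())
E
```

```text
0.1 [ 149.21 -632.07  230.52] [-3.14  0.    0.23] [ 1.27  0.63  0.04  1.52 -0.03  1.   -0.02]
side [494.25 104.7 ] r 33.27714219717534 120 0.5180394162523262
top [495.24 103.37] r 33.98589643786787 94 0.3115762643632963
```

The hole fits a 34 mm radius circle in both views, so the stand is at about (495,104). The moves were refused because every row needs all the keys, so I'll resend them complete.

Call:
send_rows --series '[{"ax":0,"ay":0,"dz":0,"dx":5,"dy":-5,"az":0.06,"hand":0},{"ax":0,"ay":0,"dz":0,"dx":10,"dy":-10,"az":0.12,"hand":0},{"ax":0,"ay":0,"dz":0,"dx":14,"dy":-14,"az":0.18,"hand":0},{"ax":0,"ay":0,"dz":0,"dx":18,"dy":-18,"az":0.232,"hand":0},{"ax":0,"ay":0,"dz":0,"dx":22,"dy":-22,"az":0.232,"hand":0},{"ax":0,"ay":0,"dz":0,"dx":26,"dy":-26,"az":0.232,"hand":0},{"ax":0,"ay":0,"dz":0,"dx":30,"dy":-30,"az":0.232,"hand":0},{"ax":0,"ay":0,"dz":0,"dx":34,"dy":-34,"az":0.232,"hand":0},{"ax":0,"ay":0,"dz":0,"dx":38,"dy":-38,"az":0.232,"hand":0},{"ax":0,"ay":0,"dz":0,"dx":42,"dy":-41,"az":0.232,"hand":0}]'

```text
clock: 1.1
eef_pos: [414.7, -206.7, 231.3]
tool_rot: [-3.141, 0.0, -0.0]
force: [0.8, -1.8, 0.4]
width: 85.3
gripper_force: 0.0
```

Call:
send_rows --series '[{"ax":0,"ay":0,"az":0,"dx":0,"dy":0,"dz":0,"hand":0},{"ax":0,"ay":0,"az":0,"dx":0,"dy":0,"dz":0,"hand":0},{"ax":0,"ay":0,"az":0,"dx":0,"dy":0,"dz":0,"hand":0}]'

```text
clock: 1.4
eef_pos: [413.5, -209.7, 231.1]
tool_rot: [3.141, 0.001, -0.002]
force: [-0.3, -0.1, -0.4]
width: 85.2
gripper_force: 0.0
```

Call:
send_rows --series '[{"ax":0,"ay":0,"az":0,"dx":3,"dy":-4.3,"dz":0,"hand":0},{"ax":0,"ay":0,"az":0,"dx":5.85,"dy":-8.5,"dz":0,"hand":0},{"ax":0,"ay":0,"az":0,"dx":5.85,"dy":-8.5,"dz":0,"hand":0},{"ax":0,"ay":0,"az":0,"dx":5.85,"dy":-8.5,"dz":0,"hand":0}]'

```text
clock: 1.8
eef_pos: [472.8, -124.1, 231.1]
tool_rot: [3.141, 0.001, 0.0]
force: [-0.5, -0.5, 0.7]
width: 85.5
gripper_force: 0.0
```

```bash
python3 - <<'E'
from h import *
import cv2
g=get_image("side");p=np.array(g["pixels"])[:,:,::-1];print(read_state()["eef_pos"])
cv2.imwrite("pics/s1.png",cv2.resize(p[40:240,240:460],(660,600),interpolation=cv2.INTER_CUBIC))
E
```

```text
[ 471.92195424 -125.47115352  231.06727099]
```

View pics/s1.png

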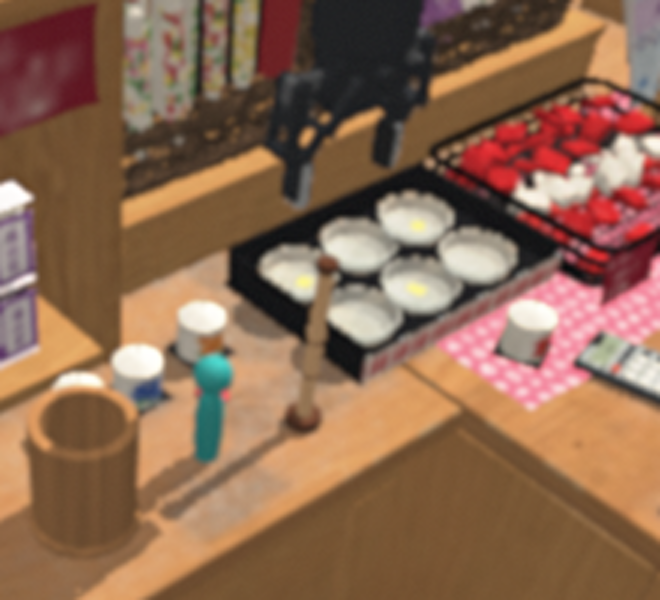

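The open fingertips, at crop (295,195) and (388,160), straddle the line up from the rod cap at (327,262). I'll descend and grip.

Call:
send_rows --series '[{"ax":0,"ay":0,"az":0,"dx":0,"dy":0,"dz":3,"hand":0},{"ax":0,"ay":0,"az":0,"dx":0,"dy":0,"dz":6,"hand":0},{"ax":0,"ay":0,"az":0,"dx":0,"dy":0,"dz":8,"hand":0},{"ax":0,"ay":0,"az":0,"dx":0,"dy":0,"dz":10,"hand":0},{"ax":0,"ay":0,"az":0,"dx":0,"dy":0,"dz":10,"hand":0.6},{"ax":0,"ay":0,"az":0,"dx":0,"dy":0,"dz":10,"hand":0.7},{"ax":0,"ay":0,"az":0,"dx":0,"dy":0,"dz":10,"hand":0.8},{"ax":0,"ay":0,"az":0,"dx":0,"dy":0,"dz":10,"hand":0.9},{"ax":0,"ay":0,"az":0,"dx":0,"dy":0,"dz":10,"hand":1},{"ax":0,"ay":0,"az":0,"dx":0,"dy":0,"dz":10,"hand":1}]'

```text
clock: 2.85
eef_pos: [473.8, -124.1, 132.3]
tool_rot: [3.141, -0.002, -0.0]
force: [-0.4, -0.4, 7.1]
width: 16.2
gripper_force: 58.2
```

Call:
send_rows --series '[{"ax":0,"ay":0,"az":0,"dx":0,"dy":0,"dz":0,"hand":1},{"ax":0,"ay":0,"az":0,"dx":0,"dy":0,"dz":0,"hand":1},{"ax":0,"ay":0,"az":0,"dx":0,"dy":0,"dz":0,"hand":1},{"ax":0,"ay":0,"az":0,"dx":0,"dy":0,"dz":0,"hand":1}]'

```text
clock: 3.25
eef_pos: [473.8, -124.1, 132.4]
tool_rot: [3.141, -0.002, -0.0]
force: [-0.4, -0.5, 6.6]
width: 16.3
gripper_force: 58.2
```

Call:
send_rows --series '[{"ax":0,"ay":0,"az":0,"dx":0,"dy":0,"dz":-2,"hand":1},{"ax":0,"ay":0,"az":0,"dx":0,"dy":0,"dz":-6,"hand":1},{"ax":0,"ay":0,"az":0,"dx":0,"dy":0,"dz":-10,"hand":1},{"ax":0,"ay":0,"az":0,"dx":0,"dy":0,"dz":-14,"hand":1},{"ax":0,"ay":0,"az":0,"dx":0,"dy":-3,"dz":-16,"hand":1},{"ax":0,"ay":0,"az":0,"dx":0.5,"dy":-7,"dz":-16,"hand":1},{"ax":0,"ay":0,"az":0,"dx":1,"dy":-11,"dz":-16,"hand":1},{"ax":0,"ay":0,"az":0,"dx":1.5,"dy":-15,"dz":-16,"hand":1},{"ax":0,"ay":0,"az":0,"dx":2.1,"dy":-19,"dz":-16,"hand":1},{"ax":0,"ay":0,"az":0,"dx":2.1,"dy":-22,"dz":-16,"hand":1}]'

```text
clock: 4.25
eef_pos: [494.0, 99.4, 291.4]
tool_rot: [-3.141, -0.001, 0.002]
force: [-0.3, -0.1, -0.7]
width: 16.3
gripper_force: 59.1
```

Call:
send_rows --series '[{"ax":0,"ay":0,"az":0,"dx":0,"dy":-0.8,"dz":0,"hand":1},{"ax":0,"ay":0,"az":0,"dx":0,"dy":-0.8,"dz":0,"hand":1},{"ax":0,"ay":0,"az":0,"dx":0,"dy":-0.8,"dz":0,"hand":1},{"ax":0,"ay":0,"az":0,"dx":0,"dy":-0.8,"dz":0,"hand":1}]'

```text
clock: 4.65
eef_pos: [494.0, 102.3, 291.3]
tool_rot: [3.141, 0.0, -0.003]
force: [-0.3, 0.8, -1.0]
width: 16.5
gripper_force: 59.1
```

```bash
python3 - <<'E'
from h import *
import cv2
d={n:get_image(n) for n in("side","top")};print(read_state()["eef_pos"],read_state()["force"])
pickle.dump(d,open("im2.pkl","wb"))
a=cv2.resize(np.array(d["side"]["pixels"])[60:240,180:340,::-1],(533,600),interpolation=cv2.INTER_CUBIC)
cv2.imwrite("pics/s2.png",a)
print(proj(d["side"],[495,104,150]),proj(d["side"],[495,104,110]))
E
```

```text
[494.04607418 102.69490635 291.36575277] [-0.20152696  0.3136042  -1.21456237]
[266.9813217 166.1530975] [267.23333681 179.3822047 ]
```

View pics/s2.png

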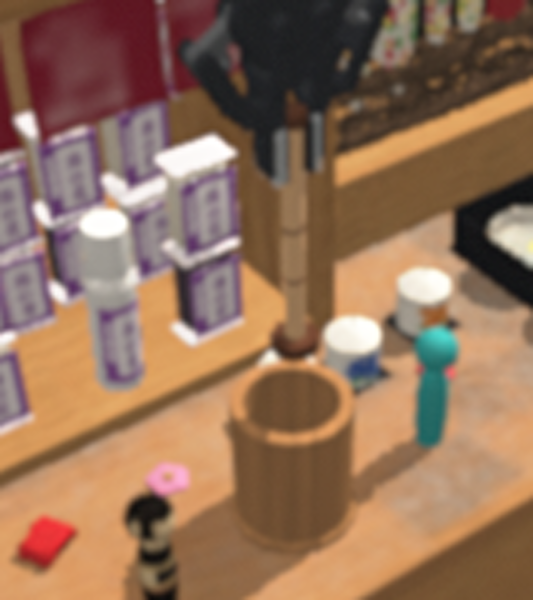

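The rod hangs upright with its foot at crop (294,342), over the hole. I'll descend to just past the shallow level, gently.

Call:
send_rows --series '[{"ax":0,"ay":0,"az":0,"dx":0,"dy":-0.1,"dz":2,"hand":1},{"ax":0,"ay":0,"az":0,"dx":0,"dy":-0.1,"dz":4,"hand":1},{"ax":0,"ay":0,"az":0,"dx":0,"dy":-0.1,"dz":6,"hand":1},{"ax":0,"ay":0,"az":0,"dx":0,"dy":-0.1,"dz":8,"hand":1},{"ax":0,"ay":0,"az":0,"dx":0,"dy":-0.1,"dz":9.5,"hand":1},{"ax":0,"ay":0,"az":0,"dx":0,"dy":-0.1,"dz":10.2,"hand":1},{"ax":0,"ay":0,"az":0,"dx":0,"dy":-0.1,"dz":10.6,"hand":1},{"ax":0,"ay":0,"az":0,"dx":0,"dy":-0.1,"dz":10.9,"hand":1},{"ax":0,"ay":0,"az":0,"dx":0,"dy":-0.1,"dz":11.1,"hand":1},{"ax":0,"ay":0,"az":0,"dx":0,"dy":-0.1,"dz":11.1,"hand":1}]'

```text
clock: 5.75
eef_pos: [494.2, 105.3, 180.6]
tool_rot: [-3.141, -0.001, -0.0]
force: [-0.2, 0.1, -1.2]
width: 16.3
gripper_force: 59.1
```

Call:
send_rows --series '[{"ax":0,"ay":0,"az":0,"dx":0,"dy":0,"dz":1,"hand":1},{"ax":0,"ay":0,"az":0,"dx":0,"dy":0,"dz":2,"hand":1},{"ax":0,"ay":0,"az":0,"dx":0,"dy":0,"dz":2.8,"hand":1},{"ax":0,"ay":0,"az":0,"dx":0,"dy":0,"dz":3.1,"hand":1},{"ax":0,"ay":0,"az":0,"dx":0,"dy":0,"dz":3.4,"hand":1},{"ax":0,"ay":0,"az":0,"dx":0,"dy":0,"dz":3.6,"hand":1},{"ax":0,"ay":0,"az":0,"dx":0,"dy":0,"dz":3.7,"hand":1},{"ax":0,"ay":0,"az":0,"dx":0,"dy":0,"dz":3.7,"hand":1},{"ax":0,"ay":0,"az":0,"dx":0,"dy":0,"dz":3.7,"hand":1},{"ax":0,"ay":0,"az":0,"dx":0,"dy":0,"dz":3.7,"hand":1}]'

```text
clock: 6.75
eef_pos: [497.0, 106.0, 146.3]
tool_rot: [-3.14, -0.007, -0.0]
force: [-2.2, -1.3, 20.7]
width: 16.5
gripper_force: 58.3
```

```bash
python3 - <<'E'
from h import *
import cv2
g=get_image("side");print(read_state()["eef_pos"],read_state()["force"])
cv2.imwrite("pics/s3.png",cv2.resize(np.array(g["pixels"])[100:220,200:320,::-1],(600,600),interpolation=cv2.INTER_CUBIC))
E
```

```text
[497.0226136  106.00406632 146.31587059] [-1.74424662 -0.58229024 20.29834585]
```

View pics/s3.png

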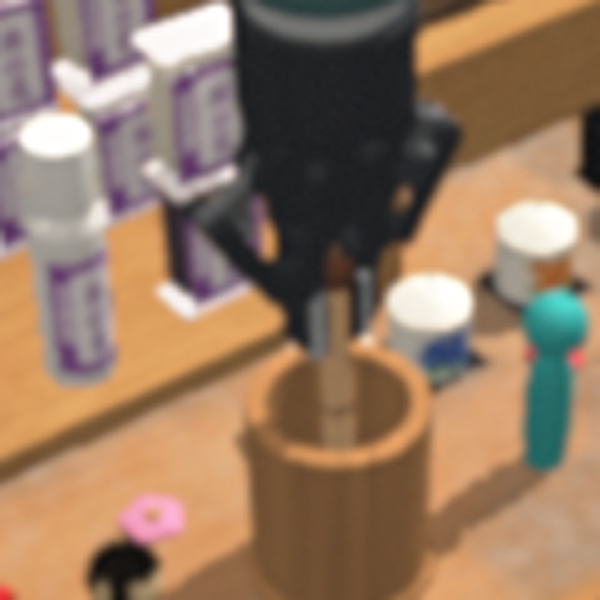

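Contact came at TCP 146.3 with 20 N, and the upper ring mark (338,408) is level with the rim. The hole is the 96 mm one, so the tall doll fits. The rod goes back to its old spot.

Call:
send_rows --series '[{"ax":0,"ay":0,"az":0,"dx":0,"dy":0,"dz":-2,"hand":1},{"ax":0,"ay":0,"az":0,"dx":0,"dy":0,"dz":-6,"hand":1},{"ax":0,"ay":0,"az":0,"dx":0,"dy":0,"dz":-10,"hand":1},{"ax":0,"ay":0,"az":0,"dx":0,"dy":0,"dz":-14,"hand":1},{"ax":0,"ay":0,"az":0,"dx":0,"dy":3,"dz":-15,"hand":1},{"ax":0,"ay":0,"az":0,"dx":-0.5,"dy":7,"dz":-15,"hand":1},{"ax":0,"ay":0,"az":0,"dx":-1,"dy":11,"dz":-15,"hand":1},{"ax":0,"ay":0,"az":0,"dx":-1.5,"dy":15,"dz":-15,"hand":1},{"ax":0,"ay":0,"az":0,"dx":-2.2,"dy":19,"dz":-15,"hand":1},{"ax":0,"ay":0,"az":0,"dx":-2.2,"dy":22.5,"dz":-15,"hand":1}]'

```text
clock: 7.8
eef_pos: [470.7, -121.9, 293.5]
tool_rot: [3.141, 0.0, -0.001]
force: [0.4, 0.4, -0.4]
width: 16.3
gripper_force: 60.9
```

Call:
send_rows --series '[{"ax":0,"ay":0,"az":0,"dx":0,"dy":0.4,"dz":0,"hand":1},{"ax":0,"ay":0,"az":0,"dx":0,"dy":0.4,"dz":0,"hand":1},{"ax":0,"ay":0,"az":0,"dx":0,"dy":0.4,"dz":0,"hand":1}]'

```text
clock: 8.1
eef_pos: [472.1, -122.4, 293.2]
tool_rot: [-3.141, 0.0, 0.001]
force: [0.2, -0.2, -0.5]
width: 16.2
gripper_force: 61.0
```

Call:
send_rows --series '[{"ax":0,"ay":0,"az":0,"dx":0,"dy":0,"dz":3,"hand":1},{"ax":0,"ay":0,"az":0,"dx":0,"dy":0,"dz":6,"hand":1},{"ax":0,"ay":0,"az":0,"dx":0,"dy":0,"dz":9,"hand":1},{"ax":0,"ay":0,"az":0,"dx":0,"dy":0,"dz":12,"hand":1},{"ax":0,"ay":0,"az":0,"dx":0,"dy":0,"dz":14,"hand":1},{"ax":0,"ay":0,"az":0,"dx":0,"dy":0,"dz":15,"hand":1},{"ax":0,"ay":0,"az":0,"dx":0,"dy":0,"dz":15.6,"hand":1},{"ax":0,"ay":0,"az":0,"dx":0,"dy":0,"dz":15.9,"hand":1},{"ax":0,"ay":0,"az":0,"dx":0,"dy":0,"dz":16.1,"hand":1},{"ax":0,"ay":0,"az":0,"dx":0,"dy":0,"dz":16.1,"hand":1}]'

```text
clock: 9.1
eef_pos: [472.4, -123.8, 132.8]
tool_rot: [3.141, -0.001, -0.0]
force: [0.0, 0.0, -1.8]
width: 16.4
gripper_force: 61.0
```

Call:
send_rows --series '[{"ax":0,"ay":0,"az":0,"dx":0,"dy":0,"dz":0,"hand":1},{"ax":0,"ay":0,"az":0,"dx":0,"dy":0,"dz":0,"hand":1}]'

```text
clock: 9.3
eef_pos: [472.2, -123.9, 132.8]
tool_rot: [3.141, -0.001, -0.0]
force: [-0.1, 0.0, -1.7]
width: 16.4
gripper_force: 61.0
```

Call:
send_rows --series '[{"ax":0,"ay":0,"az":0,"dx":0,"dy":0,"dz":0.1,"hand":1},{"ax":0,"ay":0,"az":0,"dx":0,"dy":0,"dz":0.1,"hand":1},{"ax":0,"ay":0,"az":0,"dx":0,"dy":0,"dz":0.1,"hand":1}]'

```text
clock: 9.6
eef_pos: [472.9, -124.2, 132.4]
tool_rot: [3.141, -0.003, -0.0]
force: [-0.4, 0.2, 7.7]
width: 16.1
gripper_force: 60.5
```

Call:
send_rows --series '[{"ax":0,"ay":0,"az":0,"dx":0,"dy":0,"dz":0,"hand":0.75},{"ax":0,"ay":0,"az":0,"dx":0,"dy":0,"dz":0,"hand":0.7},{"ax":0,"ay":0,"az":0,"dx":0,"dy":0,"dz":0,"hand":0.6},{"ax":0,"ay":0,"az":0,"dx":0,"dy":0,"dz":0,"hand":0.4},{"ax":0,"ay":0,"az":0,"dx":0,"dy":0,"dz":0,"hand":0.2},{"ax":0,"ay":0,"az":0,"dx":0,"dy":0,"dz":0,"hand":0},{"ax":0,"ay":0,"az":0,"dx":0,"dy":0,"dz":0,"hand":0},{"ax":0,"ay":0,"az":0,"dx":0,"dy":0,"dz":0,"hand":0},{"ax":0,"ay":0,"az":0,"dx":0,"dy":0,"dz":0,"hand":0}]'

```text
clock: 10.5
eef_pos: [471.9, -123.8, 131.3]
tool_rot: [3.142, -0.0, -0.0]
force: [0.6, 0.0, 0.3]
width: 85.3
gripper_force: 0.0
```

Call:
send_rows --series '[{"ax":0,"ay":0,"az":0,"dx":0,"dy":0,"dz":-2,"hand":0},{"ax":0,"ay":0,"az":0,"dx":0,"dy":0,"dz":-5,"hand":0},{"ax":0,"ay":0,"az":0,"dx":0,"dy":0,"dz":-8,"hand":0},{"ax":0,"ay":0,"az":0,"dx":0,"dy":0,"dz":-12,"hand":0},{"ax":0,"ay":0,"az":0,"dx":0,"dy":-4,"dz":-14,"hand":0},{"ax":0,"ay":0,"az":0,"dx":0,"dy":-8,"dz":-14,"hand":0},{"ax":0,"ay":0,"az":0,"dx":0,"dy":-12,"dz":-14,"hand":0},{"ax":0,"ay":0,"az":0,"dx":0,"dy":-16,"dz":-14,"hand":0},{"ax":0,"ay":0,"az":0,"dx":0,"dy":-20,"dz":-14,"hand":0},{"ax":0,"ay":0,"az":0,"dx":0,"dy":-24,"dz":-14,"hand":0}]'

```text
clock: 11.5
eef_pos: [471.7, 117.8, 271.5]
tool_rot: [-3.142, -0.0, -0.0]
force: [1.3, 0.3, 0.3]
width: 85.1
gripper_force: 0.0
```

Call:
send_rows --series '[{"ax":0,"ay":0,"az":0,"dx":0,"dy":-4,"dz":0,"hand":0},{"ax":0,"ay":0,"az":0,"dx":0.3,"dy":-8,"dz":0,"hand":0},{"ax":0,"ay":0,"az":0,"dx":0.6,"dy":-12,"dz":0,"hand":0},{"ax":0,"ay":0,"az":0,"dx":1,"dy":-16,"dz":0,"hand":0},{"ax":0,"ay":0,"az":0,"dx":1,"dy":-20,"dz":0,"hand":0},{"ax":0,"ay":0,"az":0,"dx":1,"dy":-23,"dz":0,"hand":0},{"ax":0,"ay":0,"az":0,"dx":1,"dy":-23,"dz":0,"hand":0},{"ax":0,"ay":0,"az":0,"dx":1,"dy":-23,"dz":0,"hand":0}]'

```text
clock: 12.3
eef_pos: [481.6, 346.4, 270.8]
tool_rot: [3.141, 0.001, 0.001]
force: [-1.2, -0.8, -0.3]
width: 85.6
gripper_force: 0.0
```

```bash
python3 - <<'E'
from h import *
import cv2
d={n:get_image(n) for n in("side","top")};print(read_state()["eef_pos"])
pickle.dump(d,open("im4.pkl","wb"))
g=d["side"]
cv2.imwrite("pics/s4.png",cv2.resize(np.array(g["pixels"])[110:290,130:370,::-1],(800,600),interpolation=cv2.INTER_CUBIC))
E
```

```text
[482.30707257 344.62948274 271.14566652]
```

View pics/s4.png

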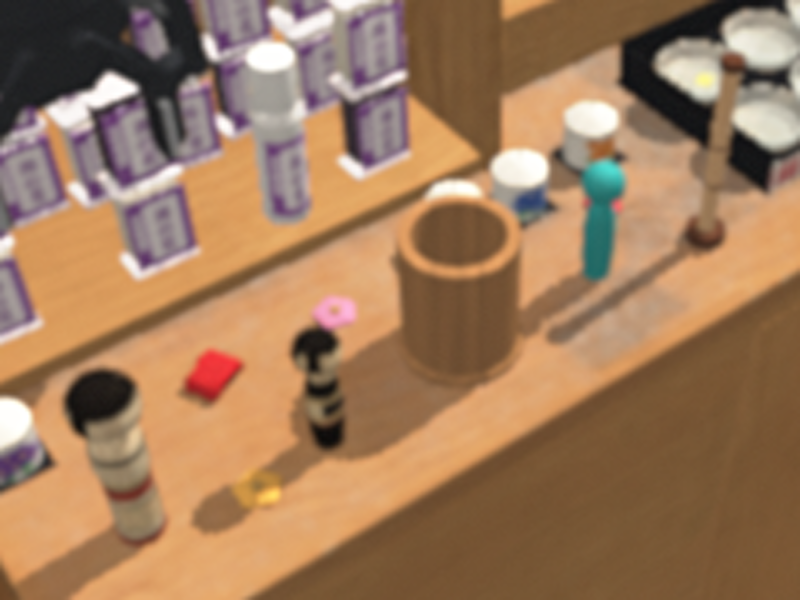

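The rod stands upright again on the counter at (706,235). The short doll is unmoved at (320,390) and the tall doll is at (115,455). Next I'll refine the tall doll's axis.

```bash
python3 - <<'E'
from h import *
import cv2
np.set_printoptions(precision=1,suppress=True)
d=pickle.load(open("im0.pkl","rb"));S,T=d["side"],d["top"]
def mask(g,box):
    h=cv2.cvtColor(np.array(g["pixels"]).astype(np.uint8),cv2.COLOR_RGB2HSV);x0,y0,x1,y1=box
    k=h[y0:y1,x0:x1].astype(int);return ((k[...,1]<100)|(k[...,2]<70)).astype(np.uint8)
m=mask(S,(148,218,184,278))
for i,r in enumerate(m):
    if i%2==0:print(218+i,''.join('.#'[v] for v in r))
m=mask(T,(140,172,186,212))
for i,r in enumerate(m):print(172+i,''.join('.#'[v] for v in r))
for x in(480,488):
  for y in(366,374):print(x,y,[np.r_[proj(g,[x,y,z])] for g in(S,T) for z in(0,124,146)])
E
```

```text
218 ....................................
220 ....................................
222 ........#########...................
224 .....################...............
226 ....##################..............
228 ...#####################............
230 ..######################............
232 ..######################............
234 ..######################............
236 ....###################.............
238 .....###################............
240 ........#################...........
242 ........#################...........
244 ........##################..........
246 .........#################..........
248 ..........#################.........
250 ..........################..........
252 ............##############..........
254 .............###########............
256 .................##.................
258 .........................####.......
260 .......................######.......
262 ................##############......
264 ................##############......
266 .................##############.....
268 ..................############......
270 ...................########...
[... 2057 characters left out ...]
..........
210 ..............................................
211 ..............................................
480 366 [array([176.1, 267.5]), array([164.7, 231.3]), array([162.4, 224. ]), array([174.7, 200.6]), array([158.8, 191.9]), array([155.5, 190.1])]
480 374 [array([172.8, 269.3]), array([161. , 233.1]), array([158.6, 225.8]), array([171.5, 200.5]), array([155.2, 191.9]), array([151.8, 190.1])]
488 366 [array([174.4, 265.1]), array([163. , 228.8]), array([160.6, 221.5]), array([174.9, 197.5]), array([159.1, 188.4]), array([155.8, 186.5])]
488 374 [array([171.1, 266.9]), array([159.2, 230.7]), array([156.8, 223.3]), array([171.7, 197.4]), array([155.5, 188.3]), array([152.1, 186.4])]
```

Call:
send_rows --series '[{"ax":0,"ay":0,"az":0,"dx":0.35,"dy":-2.8,"dz":0,"hand":0},{"ax":0,"ay":0,"az":0,"dx":0.35,"dy":-2.8,"dz":0,"hand":0},{"ax":0,"ay":0,"az":0,"dx":0.35,"dy":-2.8,"dz":3,"hand":0},{"ax":0,"ay":0,"az":0,"dx":0.35,"dy":-2.8,"dz":5,"hand":0},{"ax":0,"ay":0,"az":0,"dx":0.35,"dy":-2.8,"dz":7,"hand":0}]'

```text
clock: 12.9
eef_pos: [485.9, 372.2, 200.7]
tool_rot: [3.14, -0.0, -0.002]
force: [1.2, -0.9, 0.2]
width: 85.4
gripper_force: 0.0
```

Call:
send_rows --series '[{"ax":0,"ay":0,"az":0,"dx":0,"dy":0,"dz":0,"hand":0},{"ax":0,"ay":0,"az":0,"dx":0,"dy":0,"dz":0,"hand":0}]'

```text
clock: 13.1
eef_pos: [486.0, 373.2, 201.8]
tool_rot: [3.141, -0.0, -0.002]
force: [-0.1, -0.3, -0.3]
width: 85.3
gripper_force: 0.0
```

Call:
send_rows --series '[{"ax":0,"ay":0,"az":0,"dx":0,"dy":0,"dz":3,"hand":0},{"ax":0,"ay":0,"az":0,"dx":0,"dy":0,"dz":6,"hand":0},{"ax":0,"ay":0,"az":0,"dx":0,"dy":0,"dz":8.5,"hand":0},{"ax":0,"ay":0,"az":0,"dx":0,"dy":0,"dz":9.7,"hand":0},{"ax":0,"ay":0,"az":0,"dx":0,"dy":0,"dz":9.7,"hand":0.2},{"ax":0,"ay":0,"az":0,"dx":0,"dy":0,"dz":9.7,"hand":0.3},{"ax":0,"ay":0,"az":0,"dx":0,"dy":0,"dz":9.7,"hand":0.38},{"ax":0,"ay":0,"az":0,"dx":0,"dy":0,"dz":9.7,"hand":0.44},{"ax":0,"ay":0,"az":0,"dx":0,"dy":0,"dz":9.7,"hand":0.5},{"ax":0,"ay":0,"az":0,"dx":0,"dy":0,"dz":9.7,"hand":0.56}]'

```text
clock: 14.1
eef_pos: [486.6, 374.6, 106.0]
tool_rot: [-3.14, -0.002, -0.001]
force: [-0.6, -1.2, 5.9]
width: 43.3
gripper_force: 60.0
```

Call:
send_rows --series '[{"ax":0,"ay":0,"az":0,"dx":0,"dy":0,"dz":0,"hand":0.62},{"ax":0,"ay":0,"az":0,"dx":0,"dy":0,"dz":0,"hand":0.8},{"ax":0,"ay":0,"az":0,"dx":0,"dy":0,"dz":0,"hand":1},{"ax":0,"ay":0,"az":0,"dx":0,"dy":0,"dz":0,"hand":1},{"ax":0,"ay":0,"az":0,"dx":0,"dy":0,"dz":0,"hand":1}]'

```text
clock: 14.6
eef_pos: [486.5, 374.6, 106.0]
tool_rot: [-3.14, -0.002, -0.0]
force: [-0.2, -0.5, 6.7]
width: 43.2
gripper_force: 60.0
```

Call:
send_rows --series '[{"ax":0,"ay":0,"az":0,"dx":0,"dy":0,"dz":-1,"hand":1},{"ax":0,"ay":0,"az":0,"dx":0,"dy":0,"dz":-4,"hand":1},{"ax":0,"ay":0,"az":0,"dx":0,"dy":0,"dz":-8,"hand":1},{"ax":0,"ay":0,"az":0,"dx":0,"dy":0,"dz":-12,"hand":1},{"ax":0,"ay":0,"az":0,"dx":0,"dy":0,"dz":-16,"hand":1},{"ax":0,"ay":0,"az":0,"dx":0,"dy":3,"dz":-16,"hand":1},{"ax":0,"ay":0,"az":0,"dx":0.2,"dy":7,"dz":-16,"hand":1},{"ax":0,"ay":0,"az":0,"dx":0.4,"dy":11,"dz":-16,"hand":1},{"ax":0,"ay":0,"az":0,"dx":0.6,"dy":15,"dz":-16,"hand":1},{"ax":0,"ay":0,"az":0,"dx":0.85,"dy":19,"dz":-16,"hand":1}]'

```text
clock: 15.6
eef_pos: [493.5, 182.7, 264.9]
tool_rot: [-3.142, -0.0, 0.0]
force: [1.6, 0.2, -2.3]
width: 43.0
gripper_force: 61.6
```

Call:
send_rows --series '[{"ax":0,"ay":0,"az":0,"dx":0,"dy":3,"dz":0,"hand":1},{"ax":0,"ay":0,"az":0,"dx":0,"dy":6,"dz":0,"hand":1},{"ax":0,"ay":0,"az":0,"dx":0,"dy":8,"dz":0,"hand":1},{"ax":0,"ay":0,"az":0,"dx":0,"dy":8,"dz":0,"hand":1},{"ax":0,"ay":0,"az":0,"dx":0,"dy":8,"dz":0,"hand":1},{"ax":0,"ay":0,"az":0,"dx":0,"dy":8,"dz":0,"hand":1}]'

```text
clock: 16.2
eef_pos: [493.9, 105.7, 264.6]
tool_rot: [-3.141, -0.0, 0.002]
force: [0.6, 0.1, -2.0]
width: 42.8
gripper_force: 61.7
```

```bash
python3 - <<'E'
from h import *
import cv2
d={n:get_image(n) for n in("side","top")};print(read_state()["eef_pos"],read_state()["force"])
a=cv2.resize(np.array(d["side"]["pixels"])[80:230,200:340,::-1],(560,600),interpolation=cv2.INTER_CUBIC)
cv2.imwrite("pics/s5.png",a)
E
```

```text
[493.85965962 105.65867432 264.39381714] [-0.00998909 -0.26238502 -1.17290369]
```

View pics/s5.png

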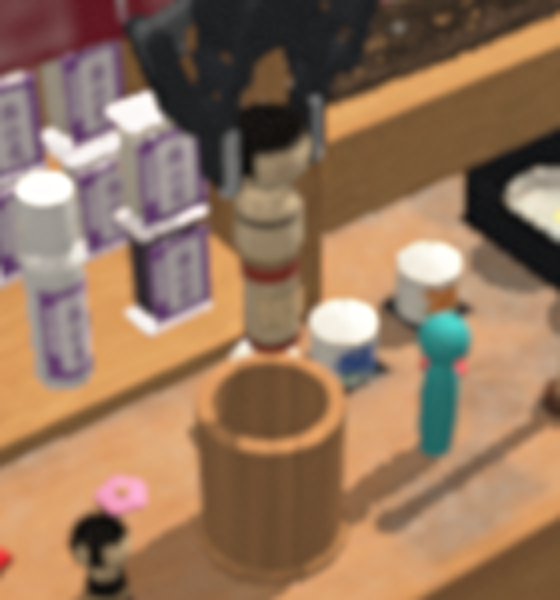

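The doll hangs upright with its foot at (272,350), over the hole centred near (271,403). I'll lower it.

Call:
send_rows --series '[{"ax":0,"ay":0,"az":0,"dx":0.1,"dy":0.1,"dz":2,"hand":1},{"ax":0,"ay":0,"az":0,"dx":0.1,"dy":0.1,"dz":4,"hand":1},{"ax":0,"ay":0,"az":0,"dx":0.1,"dy":0.1,"dz":6,"hand":1},{"ax":0,"ay":0,"az":0,"dx":0.1,"dy":0.1,"dz":8,"hand":1},{"ax":0,"ay":0,"az":0,"dx":0.1,"dy":0.1,"dz":10,"hand":1},{"ax":0,"ay":0,"az":0,"dx":0.1,"dy":0.1,"dz":12,"hand":1},{"ax":0,"ay":0,"az":0,"dx":0.1,"dy":0.1,"dz":13.3,"hand":1},{"ax":0,"ay":0,"az":0,"dx":0.1,"dy":0.1,"dz":13.9,"hand":1},{"ax":0,"ay":0,"az":0,"dx":0.1,"dy":0.1,"dz":14.3,"hand":1},{"ax":0,"ay":0,"az":0,"dx":0.1,"dy":0.1,"dz":14.4,"hand":1}]'

```text
clock: 17.3
eef_pos: [495.1, 103.7, 120.3]
tool_rot: [-3.141, -0.0, 0.0]
force: [0.5, 0.4, -1.6]
width: 42.9
gripper_force: 61.6
```

Call:
send_rows --series '[{"ax":0,"ay":0,"az":0,"dx":0,"dy":0,"dz":0.1,"hand":1},{"ax":0,"ay":0,"az":0,"dx":0,"dy":0,"dz":0.1,"hand":1},{"ax":0,"ay":0,"az":0,"dx":0,"dy":0,"dz":0.1,"hand":1}]'

```text
clock: 17.6
eef_pos: [495.5, 103.5, 120.0]
tool_rot: [-3.141, -0.002, -0.0]
force: [-0.5, 0.4, 2.2]
width: 43.0
gripper_force: 62.0
```

Bottomed out at TCP 120.0, which is 14 + 106 as expected. Release and retreat.

Call:
send_rows --series '[{"ax":0,"ay":0,"az":0,"dx":0,"dy":0,"dz":0,"hand":0.45},{"ax":0,"ay":0,"az":0,"dx":0,"dy":0,"dz":0,"hand":0.4},{"ax":0,"ay":0,"az":0,"dx":0,"dy":0,"dz":0,"hand":0.3},{"ax":0,"ay":0,"az":0,"dx":0,"dy":0,"dz":0,"hand":0.15},{"ax":0,"ay":0,"az":0,"dx":0,"dy":0,"dz":0,"hand":0},{"ax":0,"ay":0,"az":0,"dx":0,"dy":0,"dz":0,"hand":0},{"ax":0,"ay":0,"az":0,"dx":0,"dy":0,"dz":0,"hand":0}]'

```text
clock: 18.3
eef_pos: [495.0, 103.3, 119.3]
tool_rot: [-3.142, -0.0, -0.0]
force: [0.5, 0.4, -0.3]
width: 85.2
gripper_force: 0.0
```

Call:
send_rows --series '[{"ax":0,"ay":0,"az":0,"dx":0,"dy":0,"dz":-2,"hand":0},{"ax":0,"ay":0,"az":0,"dx":0,"dy":0,"dz":-5,"hand":0},{"ax":0,"ay":0,"az":0,"dx":0,"dy":0,"dz":-8,"hand":0},{"ax":0,"ay":0,"az":0,"dx":0,"dy":0,"dz":-12,"hand":0},{"ax":0,"ay":0,"az":0,"dx":0,"dy":0,"dz":-15,"hand":0},{"ax":0,"ay":0,"az":0,"dx":0,"dy":0,"dz":-15,"hand":0},{"ax":0,"ay":0,"az":0,"dx":0,"dy":0,"dz":-15,"hand":0}]'

```text
clock: 19.0
eef_pos: [495.0, 103.3, 269.7]
tool_rot: [-3.141, -0.001, -0.0]
force: [-0.0, 0.7, -0.7]
width: 85.7
gripper_force: 0.0
```

```bash
python3 - <<'E'
from h import *
import cv2
d={n:get_image(n) for n in("side","top")};print(read_state()["eef_pos"],read_state()["force"])
cv2.imwrite("pics/s6.png",cv2.resize(np.array(d["side"]["pixels"])[110:290,130:370,::-1],(800,600),interpolation=cv2.INTER_CUBIC))
E
```

```text
[494.04227771 102.99843877 268.20970861] [-0.1484015  -0.14911846 -0.20737636]
```

View pics/s6.png

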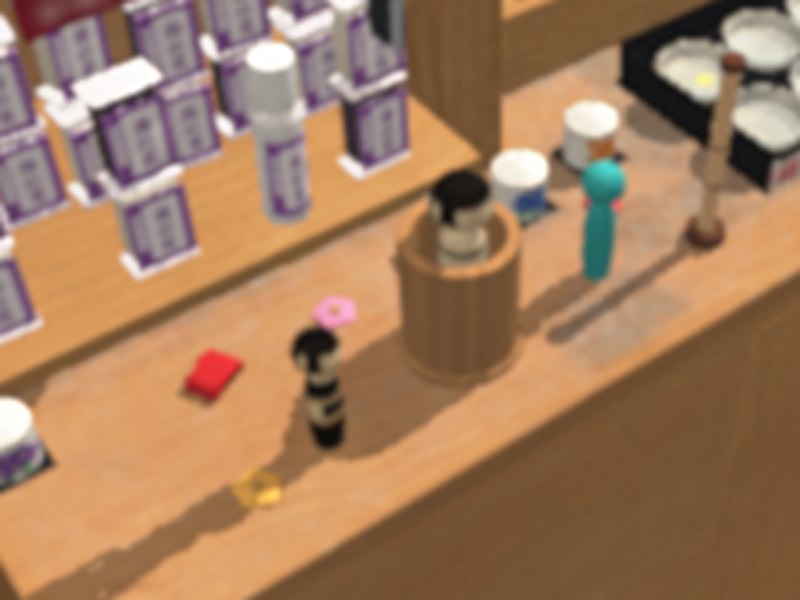

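The tall doll stands upright in the stand (460,215). The short doll (320,390) and the rod (712,150) are both standing, and the gripper is clear.

```bash
python3 -c "
from cell import *
print(finish_job())"
```

```text
the job is handed in; nothing more can be done
None
```

The job is handed in: the rod probed the hole at 96 mm deep and is back upright on the counter, the tall doll stands released in the stand, and the short doll was left untouched; no pass/fail verdict came back.

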